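# Hang the bayonet strainer in the oil tank's filler neck

### The arm

A 6-joint arm with a two-finger parallel gripper is mounted at the origin on a cart in front of the work surface, level with it; the furniture and walls round the work are solid. World frame = base frame: x ahead of the robot, y to its left, z up, the work surface at z = 0. Lengths are in m, angles in rad, forces in N, time in s.
With the tool pointing down it reaches from about 0.35 to 0.775 m from the base axis. Payload 5.5 kg.
Tool frame: the origin (TCP) lies at the very end of the fingers, on their centre line; the grasp point (between the pads) lies 19 mm behind it; z points along the fingers, y is the direction in which the jaws open and shut (so a half turn about z gives the same grasp; the last joint's range is limited). The gripper opens to 85 mm and grips with 20 to 120 N. Pads are 22 mm wide; open, the fingers measure 114 mm over their backs; the gripper's body (76 mm by 85 mm) begins 54 mm behind the grasp point. The pads swing forward as they close: fully open they stand 13 mm farther back than shut.
Start: joints at [0.962, 0.313, 0.046, 1.304, 0, 1.431], TCP at [0.26, 0.513, 0.231] pointing down, gripper open.
Joint ranges: [-2.76, 2.76], [-0.86, 1.69], [-1.03, 1.26], [-2.2, 2.34], [-1.47, 1.5], [-3.14, 3.14]. Speed limits (rad/s): [2.57, 2.57, 3.14, 3.14, 3.14, 3.14].

### API

Orientations are given as a unit quaternion [w, x, y, z].
In Python, from workcell import get_state, vision, workorder, silhouettes, tip_of gives the robot as it stands.
- The arm moves only by the shell command python3 -m inch 'ROWS' [FORCE]. ROWS is JSON, a list of rows, each a list of 7 numbers: the shift along the tool's x, y, z in cm, then the turn, a rotation vector about the tool's x, y, z in degrees, then the finger opening in cm, from 0 to 8.54. In form: [[dx, dy, dz, rx, ry, rz, hand], ...]. A call has 1 to 5 rows; each row shifts and turns the commanded pose from where the row before left it, along the tool's axes as they then stand; what a row does not reach is not made up. A row lasts 1/10 s, in which the tool goes at most 50 mm and 8.59 degrees, less where a joint would pass 70% of its speed; a pose out of reach is approached as far as the arm can. A call with a gripper value outside its range is refused whole. The fingers move at their own pace and stop on an object; FORCE is the grip in N (left out, the last holds). Time passes only in rows, so rows that do not move let the fingers close. It gives the time, the measured TCP pose, the force and the opening at its end, in the units of the state.
- get_state(): the state, without advancing time (a new reading comes with each control period).
- vision.read_camera(name): name is "scene" or "side" or "wrist"; returns a dict with "pixels" (400x640x3 uint8, red, green, blue), "depth" (400x640 float32, m along the optical axis (not along the pixel's ray), 0 where there is no reading), "mtx" (3x3 intrinsics, pixels), "T" (4x4, takes a point from camera to world coordinates); the wrist camera has in their place "tool_from_camera" (4x4, takes a point from camera to tool coordinates, whose origin is the TCP and whose axes are the flange's). Camera axes: x right, y up, looking along -z (the intrinsics and any distortion apply to the point x, -y, -z); pixel columns grow to the right and rows downward; lengths in m; the calibration is good to about 2 mm. A picture is of the moment at which its call begins: read the wrist's pose just before it.
- workorder.hand_in(): hands the job in, once; it reports no verdict.
Trained networks look in a picture, given as the dict that the camera call returned (one of the last four; its "shot" number tells which), for a name from the list of things; names that differ only in an ending like _2 or _b are one class to them, and where a whole thing is asked for, a point or a joint stands for the part that bears it (a point fixed in the world has none). Each returns a list of dicts, best first, with "confidence" (0 to 1); they miss things now and then, are a little off and sometimes report something else, mostly with a low value. They report only what shows in the picture. A call takes as long as a camera call.
- silhouettes(picture, label): "mask" (400x640 bool, what is visible of it) and "location" ([column, row] in pixels, amid what is visible of it).
- tip_of(picture, label): "location" ([column, row] in pixels: a listed point, or the origin of a listed thing).
The state is a dict: "clock": time; "joint_pos": joint angles; "qvel": joint speeds; "tau": joint torques, N m; "tcp_pos": TCP position; "orientation": TCP orientation; "wrist_force": force on the tool from outside, world axes, zero at the start; "ft_torque": the same for the moment, N m; "finger_gap": finger opening in m.
Only numpy, scipy, OpenCV 4.12 (cv2) and the standard library are available. Lean on these libraries where they do the work, as an engineer would, in place of code of your own. Each camera call takes 0.05 s, during which the arm holds its last target.

### The job

Pull the red dust plug out of the oil tank's leaning filler neck and put it in the black parts tray. Then hang the strainer basket in the neck by its two brass lugs, going in through the open slots, and twist it clockwise until the lugs drop fully into the locking notches under the green marks; let go of it there. Leave the other things on the bench where they stand.

Things in the scene. Friction and masses are not known exactly. Their poses are not given: they have to be found in the camera images.
- tank: Fixed grey steel oil tank, box 130 deep x 160 wide x 110 mm high, carrying handle on top up to z = 133. Origin on the bench, 30 mm ahead of the box's front face; x axis into the tank, z up. Its filler neck leans 30 degrees from vertical towards the front (-x). Place and heading vary.
- neck: Aluminium filler neck fixed to the tank: tube, bore 50 mm, outside 66, with two opposite bayonet slots: entry, then a 75 degree track, then a locking notch. Origin at the centre of the bore's floor (tank frame x = -5, z = 75), z along the bore out of the mouth, x through the two notches (at 0 and 180 degrees). Mouth at z = 60.
- neck_mouth (a point): Centre of the neck's mouth, on the bore's axis, 60 mm from the bore's floor.
- entry_slot (a point): One of the two opposite entry slots, on the ledge where a lug comes to stand (z = 40 in the neck's frame, 29 mm from the axis, at +75 degrees about z from x; the other at 255). The slot is open to the mouth and through the wall, 12 mm wide at the bore. From it the track runs clockwise seen from outside (negative about z), free height z = 40 to 52, roofed; walls close it at both ends.
- notch (a point): Floor of one of the two opposite locking notches (neck frame: on the x axis, 29 mm out, z = 33; the other at -x), 7 mm below the ledge, 12 mm wide at the bore, at the far end of the track. The rim above each notch is painted green.
- strainer: Loose strainer basket, 0.15 to 0.3 kg, upright on the bench. Origin: centre of its underside, z up. Basket and hub radius 22 mm, z = 0-59; two brass lugs along +x and -x out to 31 mm, 8 wide, z = 30-38; flange radius 28, z = 59-63; blue bar handle 48 long (x), 16 thick (y), z = 63-101. On the ledge its origin is at z = 10 in the neck frame; locked at z = 3, x along the neck's x (either way).
- dust_plug: Loose red plastic dust plug, about 0.06 kg, sitting in the neck at the start. Origin at the centre of its inner end, z outward along its axis. Shank radius 23.5 mm, z = 0 to 30 (inside the neck); flange radius 31 mm, z = 30 to 35 (resting on the mouth); round knob radius 11 mm, z = 35 to 70. It just lifts out along the neck's axis.
- tray: Fixed black open parts tray, 104 x 104 mm outside, 28 mm high, 4 mm walls and floor at about 4 mm. Origin at the centre of its underside. Tray and strainer may change places.
- piston: Loose used piston standing on its crown, 67 mm across, 58 high; origin at centre of underside. Bystander.
- screw_jar: Loose glass jar of screws with red lid, 80 mm across, 141 high; origin at centre of underside. Bystander.
- mug: Loose green and white mug, 78 mm across, 101 high, handle on its -y side out to 57 mm; origin at the middle of its underside. Bystander.
- palm_sander: Fixed orange palm sander, 100 x 115 mm, 116 high; origin at centre of underside. Obstacle that never moves.

How it is judged:
By the outcome, as a careful person would: the job done as asked, in the order asked, and still so for the second after the job is handed in, with the robot touching nothing.
It also fails if it takes over 51 s, if anything falls off the work surface, if the arm or the gripper's body presses on something with over 40 N, if the wrist force passes 120 N, or if a joint passes its speed limit or range.

## Working session

There is one attempt and no reset: what is moved stays moved. The work goes in short steps, Python scripts to look and compute and a shell command to move; the robot and the scene stay as the last step left them, time stands still between calls to the robot, and variables do not carry over. Pictures are saved under pics/ and viewed, and the job is handed in when it is done.

```bash
ls; mkdir -p pics; cat > h.py <<'E'
import numpy as np,cv2
from workcell import get_state,vision,workorder,silhouettes,tip_of
from scipy.spatial.transform import Rotation as R
def tool():
    s=get_state();q=s["orientation"];T=np.eye(4);T[:3,:3]=R.from_quat([q[1],q[2],q[3],q[0]]).as_matrix();T[:3,3]=s["tcp_pos"];return T
def cam(n):
    W=tool();p=vision.read_camera(n);p["W"]=p["T"] if "T" in p else W@p["tool_from_camera"];return p
def save(p,f):cv2.imwrite("pics/"+f,cv2.cvtColor(p["pixels"],cv2.COLOR_RGB2BGR))
def ray(p,uv):
    K=p["mtx"];d=np.array([(uv[0]-K[0,2])/K[0,0],-(uv[1]-K[1,2])/K[1,1],-1.]);return p["W"][:3,3],p["W"][:3,:3]@d
def pt(p,uv,d=None):
    o,v=ray(p,uv)
    if d is None:
        c,r=int(round(uv[0])),int(round(uv[1]));a=p["depth"][max(r-1,0):r+2,max(c-1,0):c+2];a=a[a>0];d=np.median(a) if a.size else np.nan
    return o+v*d
def cloud(p,mask):
    r,c=np.nonzero(mask&(p["depth"]>0));K=p["mtx"];d=p["depth"][r,c]
    P=np.stack([(c-K[0,2])/K[0,0]*d,-(r-K[1,2])/K[1,1]*d,-d],1);return P@p["W"][:3,:3].T+p["W"][:3,3]
def proj(p,X):
    X=np.atleast_2d(X);q=(X-p["W"][:3,3])@p["W"][:3,:3];K=p["mtx"];return np.stack([K[0,0]*q[:,0]/-q[:,2]+K[0,2],K[1,1]*q[:,1]/q[:,2]+K[1,2]],1)
def tri(prs):
    A=np.zeros((3,3));b=np.zeros(3)
    for p,uv in prs:
        o,v=ray(p,uv);v=v/np.linalg.norm(v);M=np.eye(3)-np.outer(v,v);A+=M;b+=M@o
    return np.linalg.solve(A,b)
E
python3 - <<'E'
from h import *
np.set_printoptions(precision=4,suppress=True)
print(get_state())
ps={}
for n in["scene","side"]:
    p=cam(n);ps[n]=p;save(p,n+"0.png");print(n,p["mtx"].tolist(),p["T"].tolist(),[k for k in p], [ (k,p[k]) for k in p if k not in("pixels","depth","mtx","T","W")])
    for l in["tank","neck","neck_mouth","entry_slot","notch","strainer","dust_plug","tray","piston","screw_jar","mug","palm_sander"]:
        for t in tip_of(p,l)[:3]: print(n,l,"tip",np.round(t["location"],1),round(t["confidence"],2),pt(p,t["location"]))
        for t in silhouettes(p,l)[:2]: 
            C=cloud(p,t["mask"]);print("   sil",np.round(t["location"],1),round(t["confidence"],2),t["mask"].sum(),np.median(C,0) if len(C) else None,C.min(0) if len(C) else None,C.max(0)if len(C) else None)
print(get_state()["clock"])
E
```

```text
pics
{'clock': 0.0, 'joint_pos': array([ 0.9624,  0.314 ,  0.045 ,  1.3036, -0.    ,  1.4311]), 'qvel': array([-0.0012,  0.0008,  0.0002, -0.0002, -0.0022, -0.0007]), 'tau': array([  0.0008, -48.0631,  29.8532,   0.0193,  -0.0003,  -0.    ]), 'tcp_pos': array([0.2595, 0.5125, 0.2304]), 'orientation': array([-0.0003,  0.2322,  0.9727, -0.0009]), 'wrist_force': array([-0.2953, -1.1873, -0.2759]), 'ft_torque': array([-0.0097, -0.0362, -0.015 ]), 'finger_gap': 0.08554167704635314}
scene [[386.69070057441985, 0.0, 315.0809517453301], [0.0, 386.69070057441985, 198.29188693945284], [0.0, 0.0, 1.0]] [[0.7892439368567642, 0.3444100771978155, -0.5084050617956423, 0.09690809732254943], [-0.6139189935197412, 0.42358986786991654, -0.6660894033338578, -0.34428666874129543], [-0.014052669872448038, 0.8378265468237095, 0.5457556228816286, 0.541470098194033], [0.0, 0.0, 0.0, 1.0]] ['pixels', 'depth', 'mtx', 'T', 'shot', 'W'] [('shot', 1)]
scene tank tip [343.9 207.3] 0.88 [0.617  0.2235 0.0147]
   sil [361.3 173.1] 0.9 3618 [0.6848 0.2147 0.0966] [ 0.572   0.1728 -0.0134] [0.7822 0.4412 0.1667]
scene
[... 4306 characters left out ...]
   sil [264.7 242.8] 0.55 1122 [0.3982 0.2236 0.0396] [ 0.3706  0.2046 -0.0002] [0.4362 0.2742 0.0604]
side screw_jar tip [410.9 270.8] 0.63 [ 0.4953 -0.0745  0.1142]
   sil [277.6 168.7] 0.61 1355 [0.5786 0.4738 0.065 ] [0.5458 0.4579 0.0001] [0.7449 0.762  0.1027]
   sil [416.5 235.2] 0.58 2575 [0.5907 0.0054 0.1027] [ 0.5086 -0.0779 -0.0006] [0.781  0.1157 0.1436]
side mug tip [283.2 185.4] 0.55 [0.581  0.4612 0.0194]
   sil [276.8 168.8] 0.67 1325 [0.5774 0.4739 0.0681] [0.5458 0.4579 0.    ] [0.7039 0.762  0.1027]
side palm_sander tip [388.9 325.1] 0.95 [ 0.4343 -0.0969  0.0512]
   sil [394.5 311.7] 0.61 4554 [ 0.4564 -0.0827  0.05  ] [ 0.4079 -0.1309 -0.0015] [0.5826 0.0759 0.1183]
2.5
```

View images.

```bash
python3 - <<'E'
import cv2
for n in["scene0","side0"]:
    a=cv2.imread(f"pics/{n}.png");cv2.imwrite(f"pics/{n}c.png",cv2.resize(a[130:330,220:430],None,fx=3.2,fy=2.9 and 2.9,interpolation=cv2.INTER_CUBIC))
E
```

```text
(no output)
```

View pics/scene0.png

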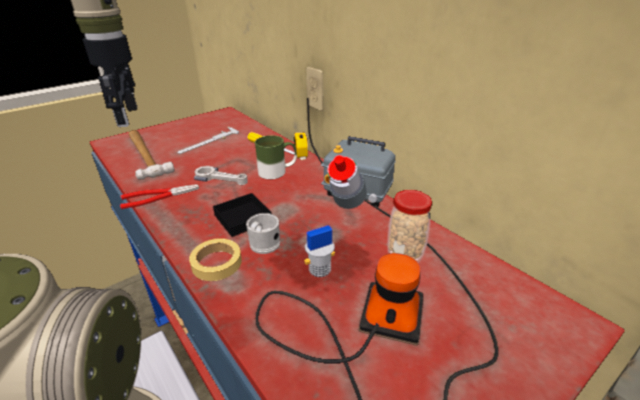

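View pics/side0c.png

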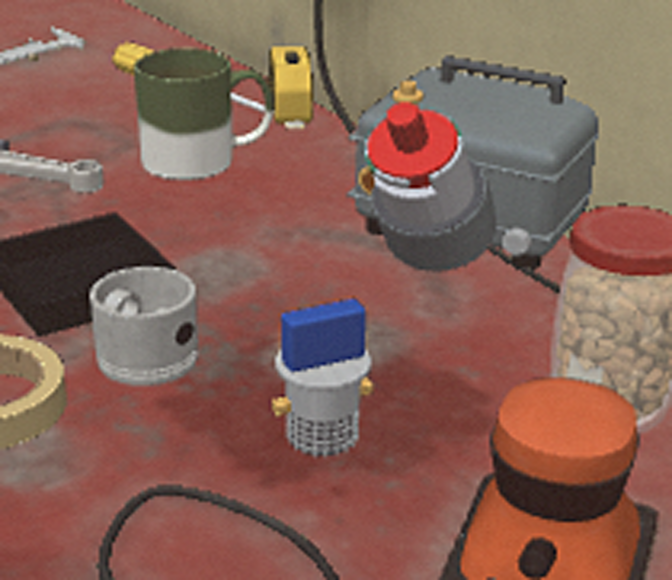

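```bash
cat >> h.py <<'E'
def dump(p,f):
    np.savez("pics/"+f+".npz",**{k:p[k] for k in("pixels","depth","mtx","W")});save(p,f+".png")
def load(f):
    return dict(np.load("pics/"+f+".npz"))
E
python3 - <<'E'
from h import *
for n in["scene","side","wrist"]:dump(cam(n),n+"1")
np.set_printoptions(precision=4,suppress=True)
for n in["scene1","side1"]:
    p=load(n);hsv=cv2.cvtColor(p["pixels"],cv2.COLOR_RGB2HSV)
    C=cloud(p,np.ones((400,640),bool));col=p["pixels"][p["depth"]>0].astype(int)
    red=(col[:,0]>150)&(col[:,1]<60)&(col[:,2]<60)
    box=(C[:,0]>.52)&(C[:,0]<.68)&(C[:,1]>.13)&(C[:,1]<.29)&(C[:,2]>.08)
    P=C[red&box];print(n,"plug",len(P),P.mean(0),P.min(0),P.max(0))
    np.save("pics/plug_"+n+".npy",P)
    blue=(col[:,2]>100)&(col[:,0]<70)&(C[:,2]>.05);B=C[blue];print("blue",len(B),B.mean(0),B.min(0),B.max(0))
    top=B[B[:,2]>B[:,2].max()-.006]
    w,v=np.linalg.eigh(np.cov(top[:,:2].T));print("bar",top.mean(0),len(top),v[:,1],np.sqrt(w*12))
    (c,sz,a)=cv2.minAreaRect(top[:,:2].astype(np.float32)*1000);print("minrect",c,sz,a)
    T=C[(C[:,0]>.5)&(C[:,1]>.1)&(C[:,1]<.4)&(C[:,2]>.105)&(C[:,2]<.115)&(C[:,0]<.85)]
    print("tanktop",cv2.minAreaRect(T[:,:2].astype(np.float32)*1000))
print(get_state()["clock"])
E
```

```text
scene1 plug 421 [0.5943 0.2109 0.1349] [0.573  0.1877 0.1148] [0.6255 0.2443 0.1661]
blue 448 [0.4426 0.098  0.0891] [0.4216 0.0898 0.0674] [0.4683 0.1133 0.1033]
bar [0.4442 0.1005 0.1008] 154 [-0.9783  0.2074] [0.0156 0.0466]
minrect (445.0389099121094, 101.42218017578125) (16.75143814086914, 44.897151947021484) 79.62987518310547
tanktop ((677.1831665039062, 250.31407165527344), (299.20697021484375, 211.27880859375), 89.9463119506836)
side1 plug 47 [0.596  0.2049 0.133 ] [0.5731 0.1868 0.1141] [0.6243 0.2451 0.1647]
blue 490 [0.4431 0.0976 0.0873] [0.422  0.089  0.0655] [0.4677 0.1128 0.1033]
bar [0.4447 0.0999 0.1006] 132 [-0.9727  0.2319] [0.0131 0.047 ]
minrect (445.6255187988281, 101.05282592773438) (14.274349212646484, 46.10575485229492) 78.90260314941406
tanktop ((677.8604736328125, 249.47019958496094), (210.29786682128906, 296.62457275390625), 0.025821993127465248)
2.65
```

```bash
python3 - <<'E'
from h import *
np.set_printoptions(precision=4,suppress=True)
from scipy.optimize import least_squares
for n in["scene1","side1"]:
    p=load(n);d=p["depth"]
    hsv=cv2.cvtColor(p["pixels"],cv2.COLOR_RGB2HSV).astype(int)
    C=cloud(p,np.ones((400,640),bool));h=hsv[p["depth"]>0]
    reg=(C[:,0]>.56)&(C[:,0]<.85)&(C[:,1]>.1)&(C[:,1]<.4)
    gr=reg&(h[:,1]<70)
    # top plane
    T=C[gr&(C[:,2]>.103)&(C[:,2]<.113)&(C[:,0]>.62)]
    print(n,"top",len(T),cv2.minAreaRect(T[:,:2].astype(np.float32)*1000))
    H=C[reg&(C[:,2]>.122)&(C[:,2]<.14)&(C[:,0]>.64)]
    w,v=np.linalg.eigh(np.cov(H[:,:2].T));print("handle",len(H),H.mean(0),v[:,1],H.min(0),H.max(0))
    # near-side faces z .03-.1
    F=C[gr&(C[:,2]>.03)&(C[:,2]<.095)&(C[:,0]>.62)]
    print("face",len(F),F.min(0),F.max(0)); w,v=np.linalg.eigh(np.cov(F[:,:2].T));print(v[:,1],np.sqrt(w))
    np.save("pics/F_"+n,F)
    red=reg&((h[:,0]<8)|(h[:,0]>172))&(h[:,1]>180)&(h[:,2]>120)&(C[:,2]>.1)
    P=C[red]; print("red",len(P))
    # fit plane of flange: RANSAC
    best=None;rng=np.random.default_rng(0)
    for i in range(800):
        a,b,c=P[rng.choice(len(P),3,False)];m=np.cross(b-a,c-a);L=np.linalg.norm(m)
        if L<1e-5:continue
        m/=L
        if m[2]<.5: 
            if m[2]>-.5: continue
            m=-m
        k=abs((P-a)@m)<.0015
        if best is None or k.sum()>best.sum():best=k
    Q=P[best];c=Q.mean(0);m=np.linalg.svd(Q-c)[2][2];m*=np.sign(m[2]);print("plane",len(Q),c,m,"lean",np.degrees(np.arccos(m[2])),"az",np.degrees(np.arctan2(m[1],m[0])))
E
python3 - <<'E'
import cv2
a=cv2.imread("pics/wrist1.png");cv2.imwrite("pics/w1.png",a)
E
```

```text
scene1 top 1179 ((706.6823120117188, 272.1772155761719), (182.397216796875, 156.5440673828125), 84.48885345458984)
handle 792 [0.7705 0.2468 0.1306] [-0.0772  0.997 ] [0.6692 0.1    0.122 ] [0.7833 0.3998 0.1399]
face 1033 [0.62   0.1733 0.03  ] [0.7812 0.3978 0.0947]
[-0.8474  0.531 ] [0.0282 0.04  ]
red 471
plane 259 [0.5972 0.2124 0.1291] [-0.4493 -0.2125  0.8677] lean 29.801857289390586 az -154.68599300694592
side1 top 1373 ((702.5609130859375, 250.2056121826172), (297.9084167480469, 161.25941467285156), 89.93730163574219)
handle 821 [0.7706 0.2461 0.1308] [-0.0765  0.9971] [0.6685 0.1003 0.122 ] [0.7845 0.3997 0.14  ]
face 2047 [0.62 0.1  0.03] [0.784 0.325 0.095]
[-0.8724  0.4889] [0.0289 0.0632]
red 357
plane 223 [0.5978 0.21   0.1289] [-0.4463 -0.2391  0.8624] lean 30.417164517367834 az -151.8233386650225
```

View pics/wrist1.png

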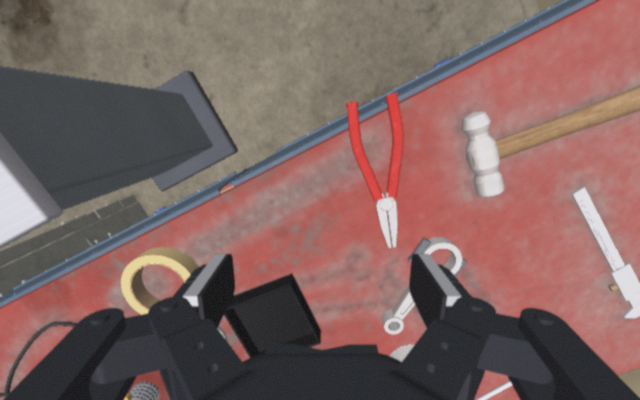

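```bash
python3 - <<'E'
from h import *
np.set_printoptions(precision=4,suppress=True)
from scipy.optimize import least_squares
def axis(az,le):return np.array([np.sin(le)*np.cos(az),np.sin(le)*np.sin(az),np.cos(le)])
for n in["scene1","side1"]:
    p=load(n)
    hsv=cv2.cvtColor(p["pixels"],cv2.COLOR_RGB2HSV).astype(int)
    C=cloud(p,np.ones((400,640),bool));h=hsv[p["depth"]>0]
    reg=(C[:,0]>.54)&(C[:,0]<.65)&(C[:,1]>.15)&(C[:,1]<.27)&(C[:,2]>.1)
    P=C[reg&((h[:,0]<8)|(h[:,0]>172))&(h[:,1]>180)&(h[:,2]>90)]
    def sd(x):
        a=axis(x[3],x[4]);d=P-x[:3];z=d@a;r=np.linalg.norm(d-z[:,None]*a,axis=1)
        def cyl(r0,z0,z1):
            q=np.stack([r-r0,abs(z-(z0+z1)/2)-(z1-z0)/2],1);return np.linalg.norm(np.maximum(q,0),axis=1)+np.minimum(q.max(1),0)
        return np.minimum(cyl(.031,.030,.035),cyl(.011,.035,.070))
    az=np.radians(206.5);a=axis(az,np.radians(30));x0=np.r_[np.array([.597,.211,.129])-a*.035,az,np.radians(30)]
    s=least_squares(sd,x0,loss="soft_l1",f_scale=.001)
    x=s.x;a=axis(x[3],x[4]);print(n,len(P),x[:3],np.degrees(x[3:]),"rms",np.median(abs(sd(x))),"mouth",x[:3]+.03*a,"knobtop",x[:3]+.07*a,a)
E
```

```text
scene1 493 [0.6155 0.2242 0.1012] [206.0979  29.9586] rms 0.0007204312429106505 mouth [0.6021 0.2176 0.1272] knobtop [0.5841 0.2088 0.1618] [-0.4485 -0.2197  0.8664]
side1 366 [0.6131 0.2221 0.0995] [207.4939  30.0573] rms 0.0008876035183636305 mouth [0.5997 0.2151 0.1254] knobtop [0.582  0.2059 0.1601] [-0.4443 -0.2312  0.8655]
```

```bash
cat >> h.py <<'E'
MOUTH=np.array([.601,.2163,.1265]);AZ=np.radians(206.8)
A=np.array([.5*np.cos(AZ),.5*np.sin(AZ),np.cos(np.radians(30))])
def to(pos,Rt=None,T=None):
    """tool-frame shift (cm) in present frame and rotvec deg to reach pos / Rt (rotate after or before shift)"""
    T=tool() if T is None else T
    s=T[:3,:3].T@(np.asarray(pos)-T[:3,3])*100
    print("shift before turn cm",np.round(s,2),"len",round(np.linalg.norm(s),2))
    if Rt is not None:
        r=R.from_matrix(T[:3,:3].T@Rt).as_rotvec(degrees=True);print("turn deg",np.round(r,2),"len",round(np.linalg.norm(r),2))
        print("shift after turn cm",np.round(Rt.T@(np.asarray(pos)-T[:3,3])*100,2))
def minrot(z,R0):
    v=np.cross(R0[:,2],z);s=np.linalg.norm(v);return R.from_rotvec(v/s*np.arctan2(s,R0[:,2]@z)).as_matrix()@R0
E
python3 - <<'E'
from h import *
T=tool();to(MOUTH+.11*A,minrot(-A,T[:3,:3]))
print(load("wrist1")["W"][:3,:]-T[:3,3:]*[0,0,0,1]); print(T[:3,:3])
E
```

```text
shift before turn cm [-40.58 -15.48   0.96] len 43.45
turn deg [-24.16 -17.77   0.  ] len 29.99
shift after turn cm [-39.38 -17.12   6.62]
[[ 4.50854510e-01 -8.55333720e-01 -2.55214493e-01 -6.39986975e-02]
 [ 8.92597389e-01  4.31924897e-01  1.29270203e-01  3.22812952e-02]
 [-3.35670045e-04 -2.86085844e-01  9.58203933e-01  1.42263235e-01]]
[[-8.92088368e-01  4.51860973e-01  7.20339514e-05]
 [ 4.51860979e-01  8.92088362e-01  9.95155290e-05]
 [-1.92934660e-05  1.21325978e-04 -9.99999992e-01]]
```

```bash
r='[-4.06,-1.55,0.1,0,0,0,8.5]'; true; python3 -m inch '[[-4.06,-1.55,0.1,0,0,0,8.5],[-4.06,-1.55,0.1,0,0,0,8.5],[-4.06,-1.55,0.1,0,0,0,8.5],[-4.06,-1.55,0.1,0,0,0,8.5],[-4.06,-1.55,0.1,0,0,0,8.5]]' 30; python3 -m inch '[[-4.06,-1.55,0.1,0,0,0,8.5],[-4.06,-1.55,0.1,0,0,0,8.5],[-4.06,-1.55,0.1,0,0,0,8.5],[-4.06,-1.55,0.1,0,0,0,8.5],[-4.06,-1.55,0.1,0,0,0,8.5]]'; python3 -m inch '[[0,0,0,-6.04,-4.44,0,8.5],[0,0,0,-6.04,-4.44,0,8.5],[0,0,0,-6.04,-4.44,0,8.5],[0,0,0,-6.04,-4.44,0,8.5],[0,0,0,0,0,0,8.5]]'
python3 - <<'E'
from h import *
dump(cam("wrist"),"w2")
T=tool();to(MOUTH+.008*A,minrot(-A,T[:3,:3]));print(get_state()["joint_pos"])
p=load("w2");print(proj(p,MOUTH),proj(p,MOUTH+.04*A))
E
```

```text
clock: 3.15
tcp_pos: [0.4068, 0.3509, 0.2265]
orientation: [0.0, 0.232, 0.973, 0.0]
wrist_force: [1.0, 0.4, 0.2]
finger_gap: 0.0847
clock: 3.65
tcp_pos: [0.5531, 0.1898, 0.2214]
orientation: [0.0, 0.232, 0.973, 0.0]
wrist_force: [0.8, 1.0, 0.0]
finger_gap: 0.0852
clock: 4.15
tcp_pos: [0.5431, 0.1898, 0.2138]
orientation: [0.192, 0.226, 0.941, 0.165]
wrist_force: [-1.3, -0.0, -0.7]
finger_gap: 0.0848
shift before turn cm [-0.49  0.48 10.09] len 10.12
turn deg [-0.28 -0.32  0.  ] len 0.42
shift after turn cm [-0.44  0.43 10.1 ]
[ 0.10223685 -0.05023303 -0.55136522  0.5826046   0.1788974   0.61714215]
[[331.56225891 210.92920159]] [[332.91791285 227.06106332]]
```

View pics/w2.png

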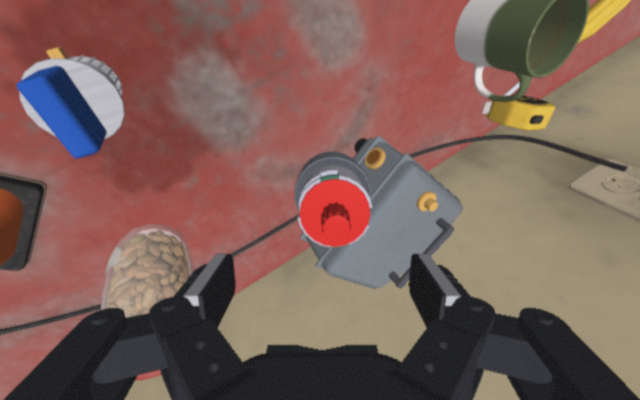

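```bash
cat > fitplug.py <<'E'
from h import *
import sys
np.set_printoptions(precision=4,suppress=True)
from scipy.optimize import least_squares
p=load(sys.argv[1])
print(p["mtx"][0])
h=cv2.cvtColor(p["pixels"],cv2.COLOR_RGB2HSV).astype(int)
m=((h[...,0]<8)|(h[...,0]>172))&(h[...,1]>200)
m[:150]=0;m[260:]=0;m[:,:280]=0;m[:,400:]=0
P=cloud(p,m);P=P[P[:,2]>.1]
c,r=np.nonzero(m.T);print(len(P),"px bbox",c.min(),c.max(),r.min(),r.max())
def sd(x):
    a=A;d=P-x[:3];z=d@a;r=np.linalg.norm(d-z[:,None]*a,axis=1)
    def cyl(r0,z0,z1):
        q=np.stack([r-r0,abs(z-(z0+z1)/2)-(z1-z0)/2],1);return np.linalg.norm(np.maximum(q,0),axis=1)+np.minimum(q.max(1),0)
    return np.minimum(cyl(.031,.0,.005),cyl(.011,.005,.040))
s=least_squares(sd,MOUTH,loss="soft_l1",f_scale=.001);print(s.x,np.median(abs(sd(s.x))))
print("proj flange c",proj(p,s.x+.005*A),proj(p,s.x+.04*A))
E
python3 fitplug.py w2; python3 -c "
import cv2
a=cv2.imread('pics/w2.png');cv2.imwrite('pics/w2c.png',cv2.resize(a[140:270,260:420],None,fx=4,fy=4))"
```

```text
[298.6478   0.     321.6711]
10 px bbox 323 339 205 216
[0.6057 0.2188 0.1229] 0.0004683068787955415
proj flange c [[334.165  212.3466]] [[335.7012 226.302 ]]
```

View pics/w2c.png

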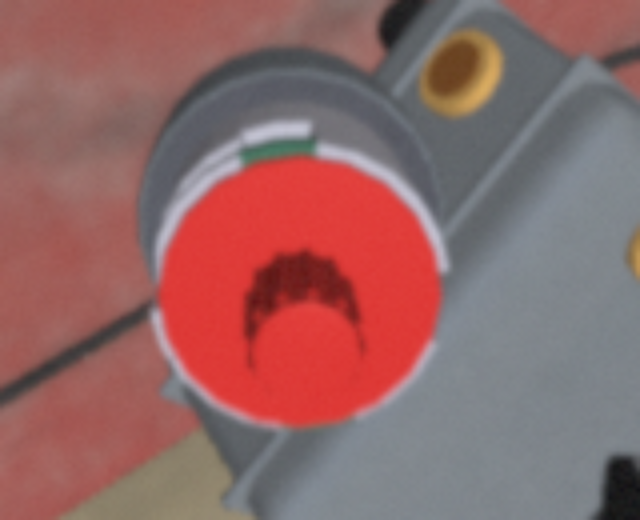

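```bash
python3 -m inch '[[-0.2,0.35,2.0,-0.28,-0.32,0,8.5],[-0.2,0.35,2.0,0,0,0,8.5],[0,0,2.0,0,0,0,8.5],[0,0,2,0,0,0,8.5],[0,0,2.1,0,0,0,8.5]]' 30; python3 -m inch '[[0,0,0,0,0,0,6],[0,0,0,0,0,0,3],[0,0,0,0,0,0,0.5],[0,0,0,0,0,0,0.5],[0,0,0,0,0,0,0.5]]'; python3 - <<'E'
from h import *
print(tool()[:3,3],(tool()[:3,3]-MOUTH)@A)
E
```

```text
clock: 4.7
tcp_pos: [0.6079, 0.2192, 0.1404]
orientation: [0.202, 0.224, 0.938, 0.169]
wrist_force: [-0.8, 0.3, 0.2]
finger_gap: 0.0849
clock: 5.2
tcp_pos: [0.6029, 0.2152, 0.1383]
orientation: [0.201, 0.226, 0.939, 0.166]
wrist_force: [-2.7, -11.6, 1.2]
finger_gap: 0.0211
[0.60293233 0.21515723 0.13830763] 0.00962095117964535
```

```bash
python3 -m inch '[[0,0,0,0,0,0,0.5],[0,0,-1,0,0,0,0.5],[0,0,-2,0,0,0,0.5],[0,0,-3,0,0,0,0.5],[0,0,-4,0,0,0,0.5]]' 40; python3 -m inch '[[0,0,-3,0,0,0,0.5],[0,0,0,0,0,0,0.5]]'; python3 - <<'E'
from h import *
dump(cam("wrist"),"w3");dump(cam("scene"),"s3")
E
```

```text
clock: 5.7
tcp_pos: [0.5567, 0.1948, 0.2243]
orientation: [0.2, 0.225, 0.939, 0.168]
wrist_force: [0.8, 0.2, 0.5]
finger_gap: 0.0208
clock: 5.9
tcp_pos: [0.5457, 0.1883, 0.2566]
orientation: [0.205, 0.224, 0.938, 0.17]
wrist_force: [0.5, -0.5, -0.8]
finger_gap: 0.0209
```

View pics/w3.png

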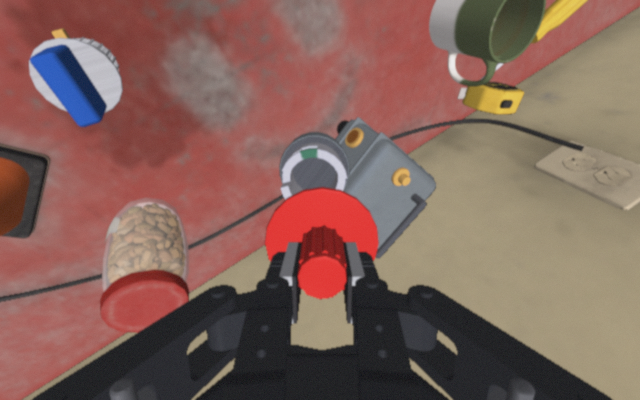

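View pics/s3.png

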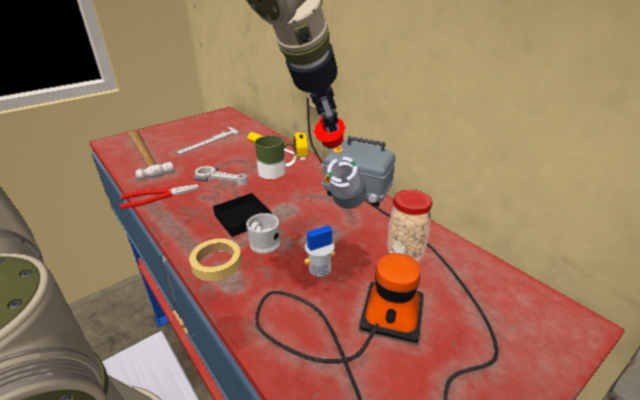

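```bash
python3 - <<'E'
from h import *
np.set_printoptions(precision=4,suppress=True)
for n in["scene1","side1"]:
    p=load(n);C=cloud(p,np.ones((400,640),bool));v=p["pixels"].max(2)[p["depth"]>0]
    k=(v<60)&(C[:,0]>.3)&(C[:,0]<.52)&(C[:,1]>.27)&(C[:,1]<.47)&(C[:,2]>-.01)&(C[:,2]<.035)
    D=C[k];print(n,k.sum(),D.min(0),D.max(0),np.median(D,0))
    for lo,hi in((-.01,.012),(.02,.035)):
        E=D[(D[:,2]>lo)&(D[:,2]<hi)];print(len(E),cv2.minAreaRect(E[:,:2].astype(np.float32)*1000))
q=load("s3");from h import *
T=tool();Rd=minrot(np.array([0,0,-1.]),T[:3,:3])
to([.41,.36,.20],Rd)
E
```

```text
scene1 1238 [0.358  0.3026 0.0017] [0.4666 0.4099 0.0308] [0.4067 0.3749 0.0084]
712 ((412.2760009765625, 354.496337890625), (106.6845932006836, 101.77680206298828), 85.64834594726562)
310 ((412.60626220703125, 354.8051452636719), (106.74777221679688, 102.1550064086914), 85.86397552490234)
side1 1269 [0.3582 0.3023 0.0006] [0.4671 0.4113 0.0304] [0.4047 0.3761 0.0105]
683 ((412.74224853515625, 355.8774108886719), (106.63970184326172, 102.88651275634766), 86.17302703857422)
345 ((412.8750305175781, 355.39703369140625), (106.72917175292969, 103.9107894897461), 86.90829467773438)
shift before turn cm [20.99  7.57  2.22] len 22.43
turn deg [24.54 18.22  0.  ] len 30.56
shift after turn cm [19.78  9.2   5.19]
```

```bash
python3 -m inch '[[0,0,0,6.1,4.55,0,0.5],[0,0,0,6.1,4.55,0,0.5],[0,0,0,6.1,4.55,0,0.5],[0,0,0,6.1,4.55,0,0.5],[0,0,0,0,0,0,0.5]]'; python3 - <<'E'
from h import *
T=tool();Rd=minrot(np.array([0,0,-1.]),T[:3,:3])
to([.4127,.355,.10],Rd)
E
```

```text
clock: 6.5
tcp_pos: [0.5465, 0.1895, 0.244]
orientation: [-0.006, 0.232, 0.973, -0.002]
wrist_force: [0.8, 0.3, -0.4]
finger_gap: 0.0209
shift before turn cm [19.24  8.83 14.56] len 25.7
turn deg [-0.38 -0.63 -0.  ] len 0.74
shift after turn cm [19.4   8.73 14.4 ]
```

```bash
python3 -m inch '[[3.9,1.75,1,-0.4,-0.6,0,0.5],[3.9,1.75,1,0,0,0,0.5],[3.9,1.75,3,0,0,0,0.5],[3.9,1.75,3,0,0,0,0.5],[3.8,1.73,3,0,0,0,0.5]]'; python3 -m inch '[[0,0,3,0,0,0,0.5],[0,0,0,0,0,0,0.5]]';python3 - <<'E'
from h import *
T=tool();Rd=minrot(np.array([0,0,-1.]),T[:3,:3])
to([.4127,.355,.046],Rd);dump(cam("side"),"s4")
E
```

```text
clock: 7.0
tcp_pos: [0.413, 0.3514, 0.1418]
orientation: [0.006, 0.232, 0.973, 0.004]
wrist_force: [-0.1, 0.4, -0.4]
finger_gap: 0.0211
clock: 7.2
tcp_pos: [0.4105, 0.3495, 0.1088]
orientation: [0.003, 0.231, 0.973, 0.001]
wrist_force: [-0.6, -1.4, -0.7]
finger_gap: 0.0208
shift before turn cm [0.08 0.57 6.28] len 6.31
turn deg [0.16 0.28 0.  ] len 0.32
shift after turn cm [0.05 0.59 6.28]
```

View pics/s4.png

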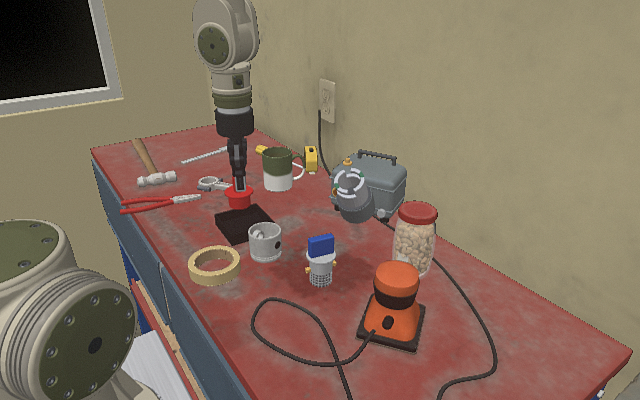

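```bash
python3 -m inch '[[0.05,0.5,2,0,0,0,0.5],[0,0,2,0,0,0,0.5],[0,0,1.2,0,0,0,0.5],[0,0,0.6,0,0,0,0.5],[0,0,0.3,0,0,0,0.5]]'; python3 -m inch '[[0,0,0.2,0,0,0,0.5],[0,0,0,0,0,0,0.5]]'
```

```text
clock: 7.75
tcp_pos: [0.4184, 0.3554, 0.0525]
orientation: [0.005, 0.233, 0.973, 0.003]
wrist_force: [-0.1, -0.0, -0.2]
finger_gap: 0.0207
clock: 7.95
tcp_pos: [0.4182, 0.3558, 0.0506]
orientation: [0.005, 0.232, 0.973, 0.003]
wrist_force: [0.5, -0.5, -1.2]
finger_gap: 0.0206
```

```bash
python3 -m inch '[[0,0,0.2,0,0,0,0.5],[0,0,0.2,0,0,0,0.5],[0,0,0,0,0,0,0.5]]'; python3 -m inch '[[0,0,0.1,0,0,0,0.5],[0,0,0.1,0,0,0,0.5]]'
```

```text
clock: 8.25
tcp_pos: [0.4177, 0.3557, 0.0459]
orientation: [0.005, 0.232, 0.973, 0.003]
wrist_force: [-0.8, -0.3, -0.5]
finger_gap: 0.0205
clock: 8.45
tcp_pos: [0.4179, 0.356, 0.0446]
orientation: [0.005, 0.232, 0.973, 0.003]
wrist_force: [-2.2, -1.5, 10.8]
finger_gap: 0.0206
```

Contact with the tray floor; release gently and rise.

```bash
python3 -m inch '[[0,0,0,0,0,0,3],[0,0,0,0,0,0,5],[0,0,0,0,0,0,5],[0,0,-3,0,0,0,5],[0,0,-4,0,0,0,5]]'; python3 -m inch '[[0,0,-4,0,0,0,6],[0,0,-4,0,0,0,6],[0,0,0,0,0,0,6]]'; python3 - <<'E'
from h import *
np.set_printoptions(precision=4,suppress=True)
dump(cam("side"),"s5");dump(cam("scene"),"sc5");print(get_state()["joint_pos"])
E
```

```text
clock: 8.95
tcp_pos: [0.4152, 0.3543, 0.1125]
orientation: [0.003, 0.232, 0.973, 0.001]
wrist_force: [1.3, 0.7, 1.3]
finger_gap: 0.0502
clock: 9.25
tcp_pos: [0.419, 0.3571, 0.2002]
orientation: [0.009, 0.232, 0.973, 0.007]
wrist_force: [0.9, 0.2, 0.3]
finger_gap: 0.0601
[ 0.5616  0.2629 -0.1117  1.1825 -0.0031  1.0302]
```

View pics/s5.png

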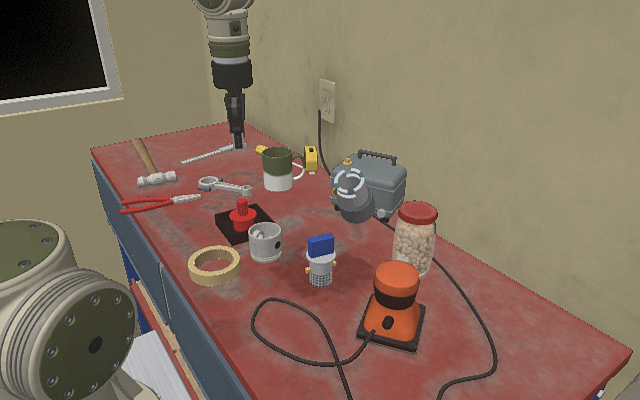

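```bash
python3 - <<'E'
from h import *
T=tool();to(MOUTH+.10*A+[0.001,.0025,0],minrot(-A,T[:3,:3]))
E
```

```text
shift before turn cm [-19.76  -7.86  -1.68] len 21.33
turn deg [-23.57 -17.23  -0.  ] len 29.2
shift after turn cm [-19.84  -7.74   1.12]
```

```bash
python3 -m inch '[[-4,-1.6,-0.4,0,0,0,6],[-4,-1.6,-0.4,0,0,0,6],[-4,-1.6,-0.4,0,0,0,6],[-4,-1.6,-0.4,0,0,0,6],[-3.8,-1.5,-0.1,0,0,0,6]]'; python3 -m inch '[[0,0,0,-5.9,-4.3,0,6],[0,0,0,-5.9,-4.3,0,6],[0,0,0,-5.9,-4.3,0,6],[0,0,0,-5.9,-4.3,0,6],[0,0,0,0,0,0,6]]'; python3 - <<'E'
from h import *
np.set_printoptions(precision=4,suppress=True)
p=cam("wrist");dump(p,"w6")
T=tool();to(MOUTH+.10*A,minrot(-A,T[:3,:3]))
for l in["neck_mouth","entry_slot","notch","neck"]:
    for t in tip_of(p,l)[:3]:print(l,np.round(t["location"],1),round(t["confidence"],2),pt(p,t["location"]))
f=p["pixels"];c=proj(p,MOUTH)[0];print(c);c=c.astype(int)
b=cv2.cvtColor(f,cv2.COLOR_RGB2BGR)[c[1]-65:c[1]+65,c[0]-80:c[0]+80];cv2.imwrite("pics/w6c.png",cv2.resize(b,None,fx=4.5,fy=4.5,interpolation=cv2.INTER_CUBIC))
print(c-[80,65])
E
```

```text
clock: 9.85
tcp_pos: [0.5572, 0.1936, 0.2104]
orientation: [0.004, 0.232, 0.973, 0.002]
wrist_force: [-0.1, 1.0, 0.4]
finger_gap: 0.0599
clock: 10.35
tcp_pos: [0.5471, 0.1936, 0.2024]
orientation: [0.19, 0.226, 0.941, 0.164]
wrist_force: [-1.2, -1.1, -1.7]
finger_gap: 0.06
shift before turn cm [-0.62  0.41 -0.35] len 0.82
turn deg [-0.51 -0.56 -0.  ] len 0.76
shift after turn cm [-0.63  0.41 -0.34]
neck_mouth [336.6 219. ] 0.81 [0.6469 0.2245 0.0838]
entry_slot [367.3 216.6] 0.96 [0.6266 0.2457 0.1229]
notch [336.4 238.6] 0.61 [0.6399 0.212  0.1131]
neck [334.8 200.5] 0.59 [0.6289 0.2325 0.0777]
[332.3322 218.1429]
[252 153]
```

View pics/w6c.png

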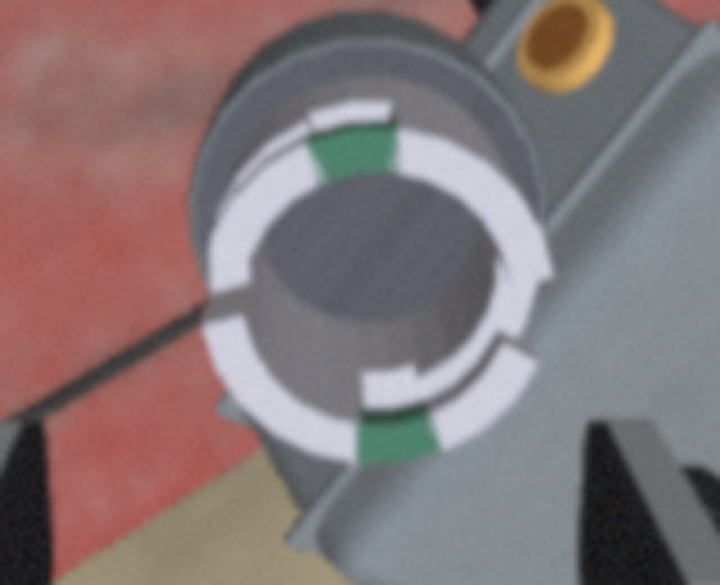

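```bash
cat > rect.py <<'E'
from h import *
import sys
def rect(n,out,M=MOUTH,half=.045,S=640):
    p=load(n);T=p["W"]
    ex=np.array([np.cos(AZ)*np.cos(np.radians(30)),np.sin(AZ)*np.cos(np.radians(30)),-.5]) # downhill front
    ey=np.cross(A,ex)
    c=[M+half*(sx*ex+sy*ey) for sx,sy in((-1,1),(1,1),(1,-1),(-1,-1))]
    H=cv2.getPerspectiveTransform(proj(p,np.array(c)).astype(np.float32),np.float32([[0,0],[S,0],[S,S],[0,S]]))
    im=cv2.warpPerspective(cv2.cvtColor(p["pixels"],cv2.COLOR_RGB2BGR),H,(S,S),flags=cv2.INTER_CUBIC)
    cv2.imwrite("pics/"+out,im)
    h=cv2.cvtColor(im,cv2.COLOR_BGR2HSV);g=(h[...,0]>60)&(h[...,0]<90)&(h[...,1]>90)
    nn,lab,st,ce=cv2.connectedComponentsWithStats(g.astype(np.uint8))
    for i in range(1,nn):
        if st[i,4]>300:
            x=(ce[i]-S/2)/(S/2)*half*[1,-1];print("green",st[i,4],"mm",x*1000,"ang",np.degrees(np.arctan2(x[1],x[0])),"r",np.linalg.norm(x)*1000)
    return im,ex,ey
if __name__=="__main__":rect(sys.argv[1],sys.argv[2])
E
python3 rect.py w6 r6.png
```

```text
green 5164 mm [-22.08975298  19.34230974] ang 138.7938437758834 r 29.36123520388602
green 4447 mm [ 17.97565072 -21.30707499] ang -49.84744654970021 r 27.876790769538363
```

View pics/r6.png

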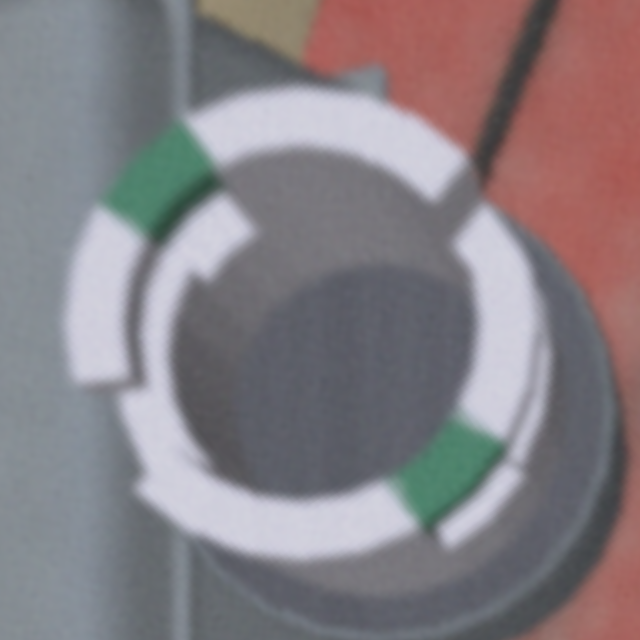

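```bash
sed -i 's/^MOUTH=.*;AZ/MOUTH=np.array([.6025,.2178,.1277]);AZ/' h.py; cat >> h.py <<'E'
def down(ang):
    a=np.radians(ang);x=np.array([np.cos(a),np.sin(a),0]);z=np.array([0,0,-1.]);return np.stack([x,np.cross(z,x),z],1)
EX=np.array([np.cos(AZ)*np.cos(np.radians(30)),np.sin(AZ)*np.cos(np.radians(30)),-.5]);EY=np.cross(A,EX)
def neckR(phi):
    """tool R with z=-A and tool x at angle phi (deg) in EX,EY"""
    a=np.radians(phi);x=np.cos(a)*EX+np.sin(a)*EY;z=-A;return np.stack([x,np.cross(z,x),z],1)
E
python3 - <<'E'
from h import *
T=tool();x=T[:3,0];print("tool x phi now",np.degrees(np.arctan2(x@EY,x@EX)))
to([.4453,.1012,.21],down(167.3))
E
```

```text
tool x phi now -53.5773516479904
shift before turn cm [  4.98 -12.25  -6.84] len 14.89
turn deg [ 21.79  20.71 -13.77] len 33.07
shift after turn cm [  9.13 -11.75   0.48]
```

```bash
python3 -m inch '[[1.25,-3.06,-1.71,0,0,0,6],[1.25,-3.06,-1.71,0,0,0,6],[1.25,-3.06,-1.71,0,0,0,6],[1.25,-3.06,-1.71,0,0,0,6],[0,0,0,5.45,5.18,-3.44,6]]'; python3 -m inch '[[0,0,0,5.45,5.18,-3.44,6],[0,0,0,5.45,5.18,-3.44,6],[0,0,0,5.45,5.18,-3.44,6],[0,0,0,0,0,0,6],[0,0,0,0,0,0,6]]'; python3 - <<'E'
from h import *
p=cam("wrist");dump(p,"w7");to([.4453,.1012,.21],down(167.3))
print(proj(p,[[.4453,.1012,.101],[.4453,.1012,0]]))
E
```

```text
clock: 11.1
tcp_pos: [0.4282, 0.0983, 0.2008]
orientation: [0.14, 0.201, 0.962, 0.123]
wrist_force: [-1.0, -1.1, -1.2]
finger_gap: 0.0603
clock: 11.6
tcp_pos: [0.4441, 0.1017, 0.2076]
orientation: [-0.001, 0.11, 0.994, 0.0]
wrist_force: [-0.5, 0.5, -0.6]
finger_gap: 0.0597
shift before turn cm [-0.24  0.04 -0.22] len 0.33
turn deg [ 0.03 -0.11 -0.02] len 0.11
shift after turn cm [-0.24  0.04 -0.22]
[[321.87255534 202.00338592]
 [321.83300689 178.28295656]]
```

View pics/w7.png

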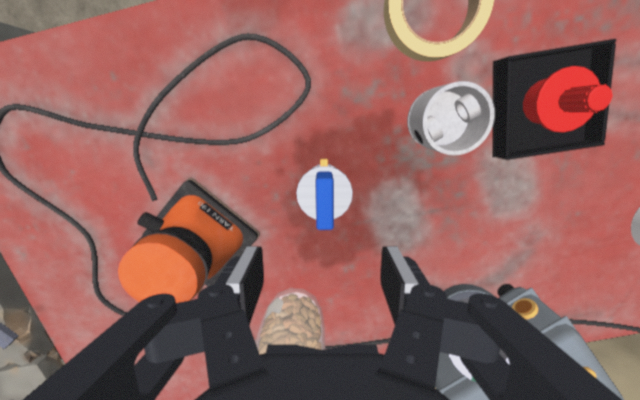

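```bash
cat > bar.py <<'E'
from h import *
import sys
p=load(sys.argv[1]);h=cv2.cvtColor(p["pixels"],cv2.COLOR_RGB2HSV)
m=((h[...,0]>100)&(h[...,0]<125)&(h[...,1]>150)).astype(np.uint8)
n,l,st,ce=cv2.connectedComponentsWithStats(m)
i=1+np.argmax(st[1:,4]);k=l==i;print(st[i],ce[i])
# bright top face
v=h[...,2];t=k&(v>np.percentile(v[k],50)*.9);r,c=np.nonzero(t);print("top",cv2.minAreaRect(np.stack([c,r],1).astype(np.float32)),t.sum())
for row in range(st[i,1]+3,st[i,1]+st[i,3],6):
    cc=np.nonzero(t[row])[0];
    if len(cc):print(row,cc.min(),cc.max(),end="; ")
print()
C=cloud(p,t);print("cloud",len(C),np.median(C,0) if len(C) else 0)
E
python3 bar.py w7
```

```text
[317 173  16  56 883] [324.44280861 200.75424689]
top ((323.9999694824219, 203.49998474121094), (48.99999237060547, 13.999998092651367), 90.0) 735
182 317 331; 188 317 331; 194 317 331; 200 317 331; 206 317 331; 212 317 331; 218 317 331; 224 318 331; 
cloud 732 [0.44673182 0.1027817  0.10074036]
```

```bash
python3 - <<'E'
from h import *
to([.446,.102,.068],down(167.3))
E
```

```text
shift before turn cm [-0.31  0.13 13.98] len 13.98
turn deg [ 0.03 -0.11 -0.02] len 0.11
shift after turn cm [-0.29  0.14 13.98]
```

```bash
python3 -m inch '[[-0.3,0.14,3,0,0,0,6],[0,0,3,0,0,0,6],[0,0,3,0,0,0,6],[0,0,2,0,0,0,6],[0,0,0,0,0,0,6]]' 60;python3 - <<'E'
from h import *
to([.446,.102,.068],down(167.3))
E
```

```text
clock: 12.15
tcp_pos: [0.4421, 0.1012, 0.0964]
orientation: [-0.003, 0.111, 0.994, -0.0]
wrist_force: [-0.9, 0.1, 0.2]
finger_gap: 0.0601
shift before turn cm [-0.38  0.17  2.84] len 2.87
turn deg [-0.04 -0.3  -0.09] len 0.31
shift after turn cm [-0.36  0.17  2.84]
```

```bash
python3 -m inch '[[-0.3,0.1,1.2,0,-0.2,0,6],[-0.1,0.1,1,0,0,0,6],[0,0,0.5,0,0,0,6],[0,0,0,0,0,0,6],[0,0,0,0,0,0,6]]' 60;python3 - <<'E'
from h import *
to([.446,.102,.068],down(167.3))
E
```

```text
clock: 12.65
tcp_pos: [0.4493, 0.1027, 0.0712]
orientation: [0.001, 0.111, 0.994, -0.0]
wrist_force: [-0.9, -0.4, 0.2]
finger_gap: 0.0598
shift before turn cm [ 0.31 -0.14  0.32] len 0.46
turn deg [-0.02  0.07 -0.02] len 0.07
shift after turn cm [ 0.31 -0.14  0.32]
```

```bash
python3 -m inch '[[0,0,0,0,0,0,6],[0,0,0,0,0,0,6]]';python3 - <<'E'
from h import *
to([.446,.102,.068],down(167.3))
E
```

```text
clock: 12.85
tcp_pos: [0.4494, 0.1027, 0.071]
orientation: [0.001, 0.111, 0.994, -0.0]
wrist_force: [-0.8, 0.2, 0.9]
finger_gap: 0.0597
shift before turn cm [ 0.32 -0.15  0.3 ] len 0.46
turn deg [-0.02  0.07 -0.01] len 0.07
shift after turn cm [ 0.32 -0.15  0.3 ]
```

```bash
python3 -m inch '[[0.32,-0.12,0.2,0,0,0,6],[0,0,0,0,0,0,6],[0,0,0,0,0,0,4],[0,0,0,0,0,0,2],[0,0,0,0,0,0,0.5]]' 60; python3 -m inch '[[0,0,0,0,0,0,0.5],[0,0,0,0,0,0,0.5],[0,0,0,0,0,0,0.5]]'; python3 - <<'E'
from h import *
to([.446,.102,.068],down(167.3))
E
```

```text
clock: 13.35
tcp_pos: [0.4458, 0.1023, 0.0686]
orientation: [0.0, 0.111, 0.994, -0.0]
wrist_force: [0.2, 1.3, 0.4]
finger_gap: 0.0169
clock: 13.65
tcp_pos: [0.4458, 0.1023, 0.0686]
orientation: [0.0, 0.111, 0.994, -0.0]
wrist_force: [1.2, 0.1, 0.5]
finger_gap: 0.0151
shift before turn cm [-0.02 -0.02  0.06] len 0.07
turn deg [-0.02  0.03 -0.02] len 0.04
shift after turn cm [-0.02 -0.02  0.06]
```

```bash
python3 -m inch '[[0,0,-1,0,0,0,0.5],[0,0,-2,0,0,0,0.5],[0,0,-4,0,0,0,0.5],[0,0,-4,0,0,0,0.5],[0,0,-4,0,0,0,0.5]]'; python3 -m inch '[[0,0,-2,0,0,0,0.5],[0,0,0,0,0,0,0.5],[0,0,0,0,0,0,0.5],[0,0,0,0,0,0,0.5]]'; python3 - <<'E'
from h import *
p=cam("wrist");dump(p,"w8")
dump(cam("side"),"s8")
T=tool();print(T)
print(proj(p,T[:3,3]),proj(p,T[:3,3]-.0325*T[:3,2]),proj(p,T[:3,3]+.0056*T[:3,2]))
to(MOUTH+.16*A,neckR(30))
E
python3 bar.py w8
```

```text
clock: 14.15
tcp_pos: [0.4449, 0.1022, 0.2205]
orientation: [-0.0, 0.111, 0.994, -0.0]
wrist_force: [1.6, -0.1, -2.6]
finger_gap: 0.0153
clock: 14.55
tcp_pos: [0.4445, 0.1023, 0.2369]
orientation: [-0.001, 0.111, 0.994, -0.001]
wrist_force: [-0.2, 0.0, -1.8]
finger_gap: 0.0152
[[-9.75479117e-01  2.20069496e-01 -3.14787595e-03  4.44520184e-01]
 [ 2.20073102e-01  9.75483017e-01 -8.44765434e-04  1.02278276e-01]
 [ 2.88479242e-03 -1.51681386e-03 -9.99994689e-01  2.36863272e-01]
 [ 0.00000000e+00  0.00000000e+00  0.00000000e+00  1.00000000e+00]]
[[322.36722005 256.54137416]] [[322.48895945 291.86837018]] [[322.35096336 251.82391977]]
shift before turn cm [-6.69  9.65 -2.97] len 12.11
turn deg [ -2.62 -31.97 -67.83] len 75.03
shift after turn cm [-11.35  -2.87   3.11]
[ 303  218   38  122 4188] [321.65854823 279.16929322]
top ((321.0, 291.5), (32.0, 93.0), 0.0) 2825
245 309 334; 251 305 336; 257 305 336; 263 305 336; 269 305 335; 275 306 335; 281 306 335; 287 306 335; 293 306 335; 299 306 335; 305 306 335; 311 306 335; 317 307 335; 323 307 335; 329 307 335; 335 307 334; 
cloud 2808 [0.4438019  0.10152533 0.26905798]
```

View pics/w8.png

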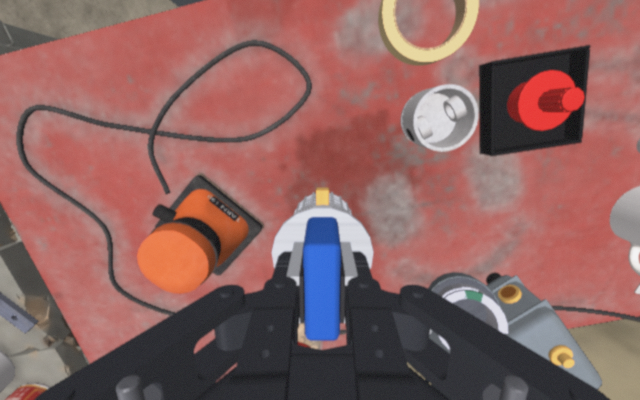

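View pics/s8.png

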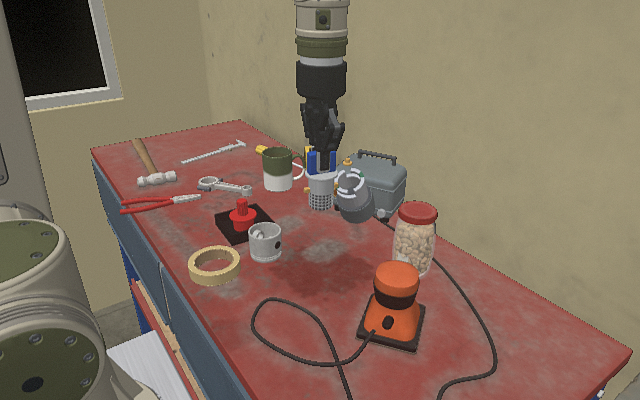

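```bash
python3 -m inch '[[-2.2,3.2,-1,0,0,0,0.5],[-2.2,3.2,-1,0,0,0,0.5],[-2.29,3.25,-0.97,0,0,0,0.5],[0,0,0,-0.29,-3.55,-7.54,0.5],[0,0,0,-0.29,-3.55,-7.54,0.5]]'; python3 -m inch '[[0,0,0,-0.29,-3.55,-7.54,0.5],[0,0,0,-0.29,-3.55,-7.54,0.5],[0,0,0,-0.29,-3.55,-7.54,0.5],[0,0,0,-0.29,-3.55,-7.54,0.5],[0,0,0,-0.29,-3.55,-7.54,0.5]]'; python3 -m inch '[[0,0,0,-0.29,-3.55,-7.54,0.5],[0,0,0,-0.29,-3.55,-7.54,0.5],[0,0,0,0,0,0,0.5],[0,0,0,0,0,0,0.5],[0,0,0,0,0,0,0.5]]'; python3 - <<'E'
from h import *
p=cam("wrist");dump(p,"w9");dump(cam("side"),"s9");print(get_state()["joint_pos"])
to(MOUTH+.16*A,neckR(30))
E
```

```text
clock: 15.15
tcp_pos: [0.5335, 0.1827, 0.2648]
orientation: [0.06, -0.024, 0.998, -0.003]
wrist_force: [-0.7, -0.1, -1.7]
finger_gap: 0.0152
clock: 15.65
tcp_pos: [0.5309, 0.1819, 0.2665]
orientation: [0.208, -0.344, 0.915, -0.006]
wrist_force: [-0.7, 0.2, -1.7]
finger_gap: 0.015
clock: 16.15
tcp_pos: [0.5323, 0.1818, 0.2681]
orientation: [0.259, -0.459, 0.85, -0.008]
wrist_force: [-1.0, -0.3, -2.0]
finger_gap: 0.0154
[ 0.08570895 -0.12025857 -0.49032644  0.70643236  0.18705959 -0.85830682]
shift before turn cm [0.18 0.15 0.1 ] len 0.26
turn deg [-0.12  0.07  0.02] len 0.14
shift after turn cm [0.18 0.15 0.1 ]
```

View pics/w9.png

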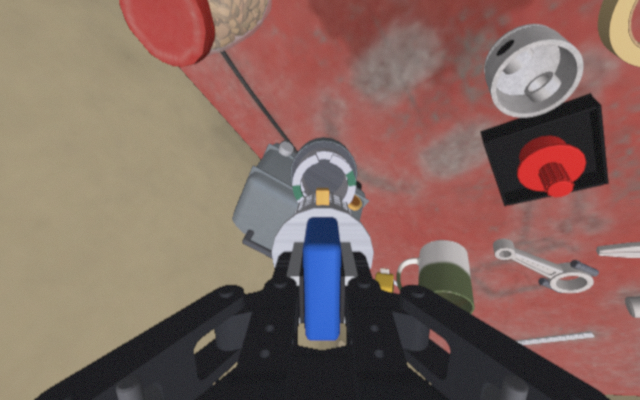

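View pics/s9.png

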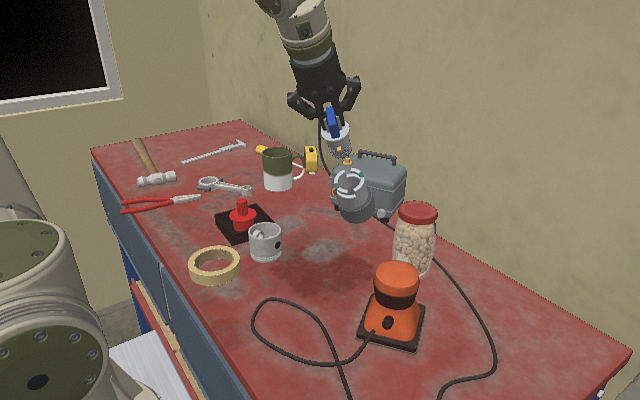

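```bash
python3 rect.py w9 r9.png; python3 rect.py w6 r6b.png
```

```text
green 3772 mm [-19.7177724   21.19660906] ang 132.92996432142297 r 28.94972856770151
green 3533 mm [ 20.28132518 -20.28056892] ang -44.998931740153786 r 28.681590384808626
green 5161 mm [-19.72531971  19.99300039] ang 134.61386229065462 r 28.08573128795082
green 4453 mm [ 20.3254758  -20.65744302] ang -45.464093452209006 r 28.980250491815905
```

View pics/r9.png

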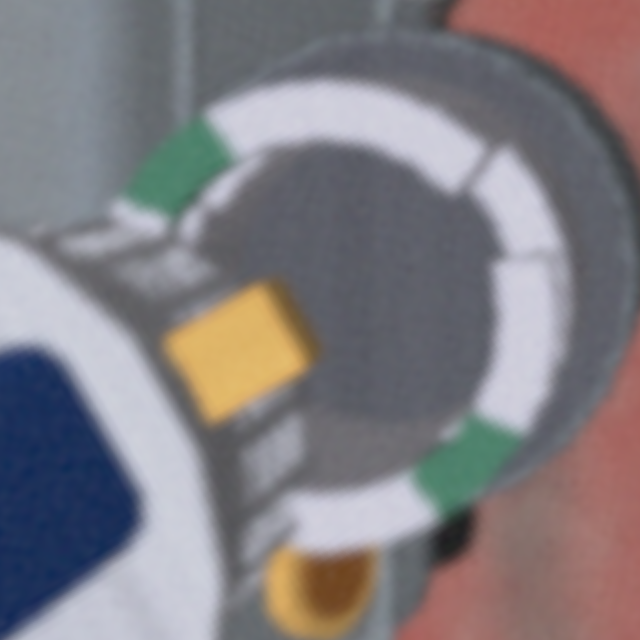

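```bash
python3 -m inch '[[0.18,0.15,1,0,0,0,0.5],[0,0,2,0,0,0,0.5],[0,0,2,0,0,0,0.5],[0,0,2,0,0,0,0.5],[0,0,1.5,0,0,0,0.5]]'; python3 -m inch '[[0,0,0,0,0,0,0.5],[0,0,0,0,0,0,0.5],[0,0,0,0,0,0,0.5]]'; cat > chk.py <<'E'
from h import *
import sys
phi=float(sys.argv[1]);T=tool();d=T[:3,3]-MOUTH
print("origin z in neck mm",round((d@A)*1000+60-68.6,1),"lateral ex,ey",np.round([d@EX*1000,d@EY*1000],2))
z=float(sys.argv[2]);to(MOUTH+(z-60+68.6)/1000*A,neckR(phi));s=get_state();f=T[:3,:3].T@s["wrist_force"];print("F tool",np.round(f,1),"tq",np.round(T[:3,:3].T@s["ft_torque"],2),s["clock"],s["joint_pos"][5])
E
python3 chk.py 29.5 60; python3 - <<'E'
from h import *
dump(cam("wrist"),"w10");dump(cam("side"),"s10");dump(cam("scene"),"sc10")
for n in("s10","sc10"):
    a=cv2.imread(f"pics/{n}.png")[110:240,270:430];cv2.imwrite(f"pics/{n}c.png",cv2.resize(a,None,fx=4,fy=4,interpolation=cv2.INTER_CUBIC))
E
```

```text
clock: 16.75
tcp_pos: [0.5682, 0.2008, 0.1913]
orientation: [0.259, -0.46, 0.849, -0.008]
wrist_force: [-0.4, 0.2, -2.2]
finger_gap: 0.015
clock: 17.05
tcp_pos: [0.5686, 0.2005, 0.1943]
orientation: [0.26, -0.46, 0.849, -0.008]
wrist_force: [0.1, -0.7, -1.9]
finger_gap: 0.0155
origin z in neck mm 68.1 lateral ex,ey [-0.37  0.16]
shift before turn cm [0.03 0.04 0.81] len 0.81
turn deg [-0.17  0.14  0.58] len 0.62
shift after turn cm [0.02 0.03 0.81]
F tool [1.3 0.  1.5] tq [-0.35  0.64  0.03] 17.05 -0.8286679722291118
```

View pics/w10.png

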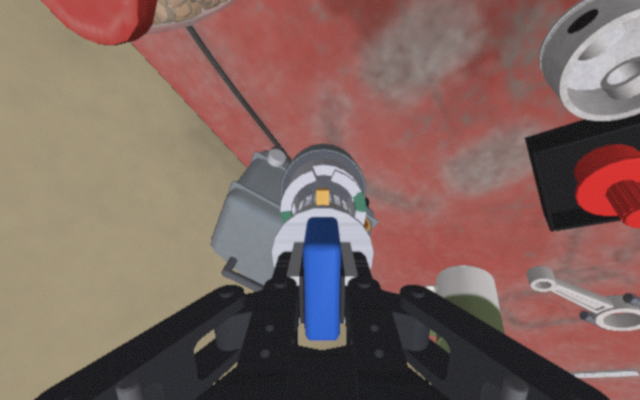

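View pics/s10c.png

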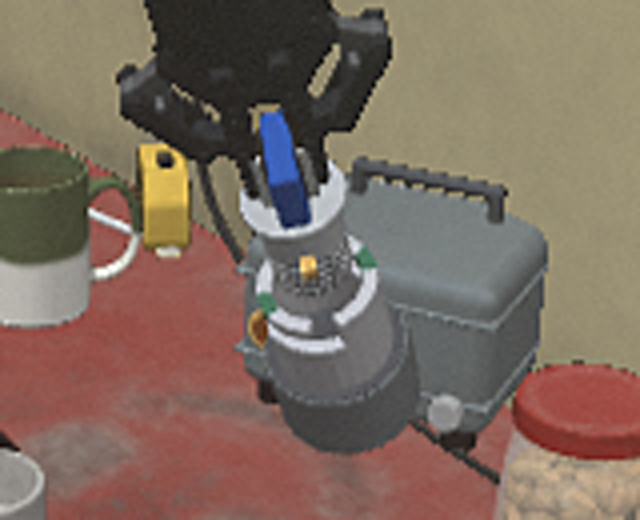

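```bash
python3 -m inch '[[0.02,0.03,0.8,0,0,0.5,0.5],[0,0,0.8,0,0,0,0.5],[0,0,0.8,0,0,0,0.5],[0,0,0.8,0,0,0,0.5],[0,0,0,0,0,0,0.5]]'; python3 -m inch '[[0,0,0,0,0,0,0.5],[0,0,0,0,0,0,0.5]]';python3 chk.py 29.5 12; python3 - <<'E'
from h import *
dump(cam("wrist"),"w11")
a=cv2.imread("pics/w11.png")[120:270,230:420];cv2.imwrite("pics/w11c.png",cv2.resize(a,None,fx=4,fy=4,interpolation=cv2.INTER_CUBIC))
E
```

```text
clock: 17.7
tcp_pos: [0.5819, 0.2077, 0.1638]
orientation: [0.259, -0.456, 0.851, -0.006]
wrist_force: [-0.5, -0.8, -1.7]
finger_gap: 0.0152
clock: 17.9
tcp_pos: [0.5825, 0.2077, 0.1659]
orientation: [0.26, -0.456, 0.851, -0.007]
wrist_force: [-0.6, -0.8, -1.6]
finger_gap: 0.0152
origin z in neck mm 35.7 lateral ex,ey [0.3  0.04]
shift before turn cm [-0.02 -0.01  2.37] len 2.37
turn deg [-0.14  0.11  0.08] len 0.2
shift after turn cm [-0.03 -0.01  2.37]
F tool [1.6 0.4 0.9] tq [-0.36  0.61  0.01] 17.9 -0.8095024614199796
```

View pics/w11c.png

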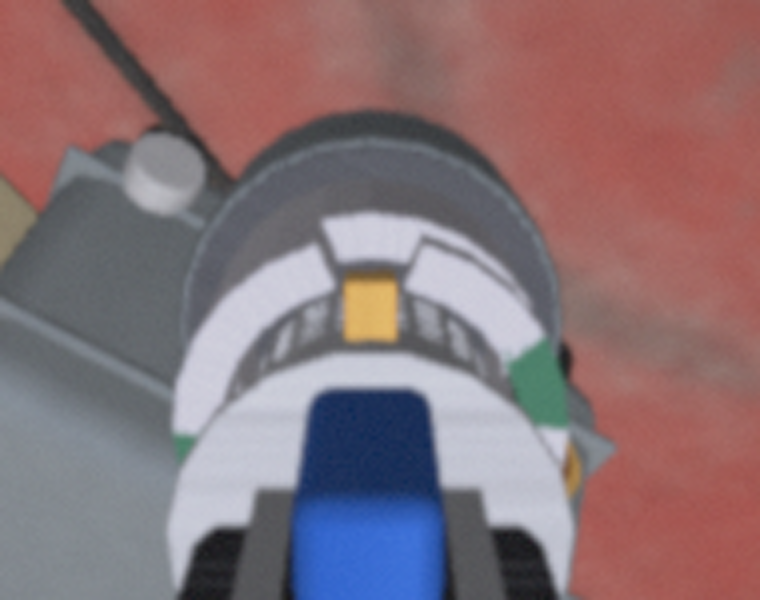

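```bash
python3 -m inch '[[-0.02,0,0.6,0,0,0,0.5],[0,0,0.6,0,0,0,0.5],[0,0,0.6,0,0,0,0.5],[0,0,0.4,0,0,0,0.5],[0,0,0,0,0,0,0.5]]'; python3 -m inch '[[0,0,0,0,0,0,0.5],[0,0,0,0,0,0,0.5]]';python3 chk.py 29.5 11; python3 - <<'E'
from h import *
dump(cam("wrist"),"w12")
a=cv2.imread("pics/w12.png")[120:270,230:420];cv2.imwrite("pics/w12c.png",cv2.resize(a,None,fx=4,fy=4,interpolation=cv2.INTER_CUBIC))
E
```

```text
clock: 18.45
tcp_pos: [0.5921, 0.2128, 0.1457]
orientation: [0.259, -0.456, 0.851, -0.007]
wrist_force: [0.1, 0.4, -2.4]
finger_gap: 0.0151
clock: 18.65
tcp_pos: [0.5925, 0.2128, 0.147]
orientation: [0.26, -0.456, 0.851, -0.007]
wrist_force: [-0.2, -0.1, -1.9]
finger_gap: 0.0153
origin z in neck mm 13.7 lateral ex,ey [ 0.07 -0.04]
shift before turn cm [-0.   -0.01  0.27] len 0.27
turn deg [-0.15  0.11  0.07] len 0.2
shift after turn cm [-0.   -0.01  0.27]
F tool [1.  0.5 1.5] tq [-0.38  0.6   0.  ] 18.65 -0.8023936837558232
```

View pics/w12c.png

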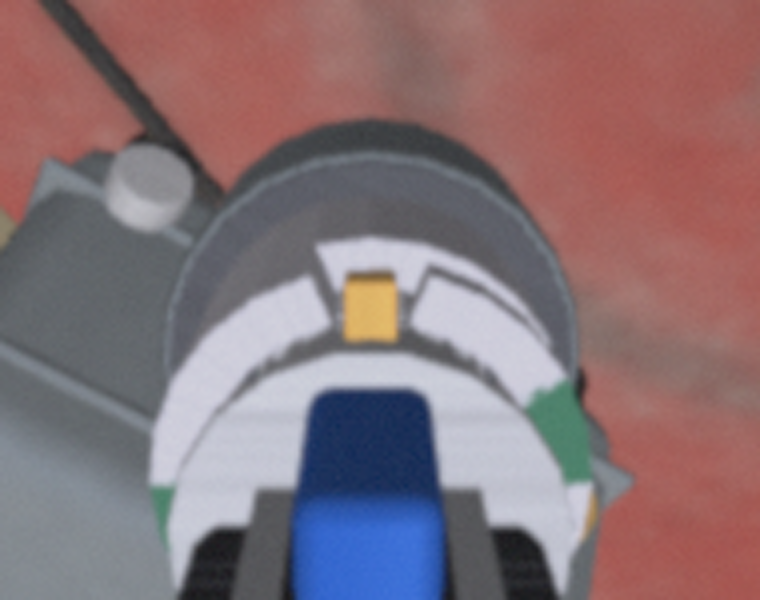

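```bash
python3 -m inch '[[0,0,0.2,0,0,0,0.5],[0,0,0,0,0,0,0.5],[0,0,0,0,0,0,0.5]]'; python3 chk.py 29.5 11;python3 -m inch '[[0,0,0.15,0,0,0,0.5],[0,0,0,0,0,0,0.5]]'; python3 chk.py 29.5 11
```

```text
clock: 19.0
tcp_pos: [0.5932, 0.2132, 0.1451]
orientation: [0.26, -0.456, 0.851, -0.007]
wrist_force: [0.2, -0.3, -2.8]
finger_gap: 0.0151
origin z in neck mm 11.7 lateral ex,ey [ 0.25 -0.08]
shift before turn cm [-0.02 -0.02  0.07] len 0.07
turn deg [-0.14  0.11  0.07] len 0.19
shift after turn cm [-0.02 -0.02  0.07]
F tool [1.4 0.4 2.4] tq [-0.31  0.62  0.  ] 19.0 -0.8018285794320025
clock: 19.2
tcp_pos: [0.5939, 0.2135, 0.1437]
orientation: [0.26, -0.456, 0.851, -0.007]
wrist_force: [0.7, -0.2, -2.2]
finger_gap: 0.015
origin z in neck mm 10.0 lateral ex,ey [ 0.31 -0.05]
shift before turn cm [-0.02 -0.02 -0.1 ] len 0.1
turn deg [-0.13  0.1   0.07] len 0.18
shift after turn cm [-0.02 -0.02 -0.1 ]
F tool [ 0.8 -0.1  2.2] tq [-0.3   0.55 -0.02] 19.2 -0.8013223843937085
```

```bash
python3 -m inch '[[0,0,0.1,0,0,0,0.5],[0,0,0,0,0,0,0.5]]'; python3 chk.py 29.5 11;python3 -m inch '[[0,0,0.1,0,0,0,0.5],[0,0,0,0,0,0,0.5]]'; python3 chk.py 29.5 11
```

```text
clock: 19.4
tcp_pos: [0.5944, 0.2138, 0.143]
orientation: [0.26, -0.456, 0.851, -0.007]
wrist_force: [0.6, 0.6, -2.2]
finger_gap: 0.0153
origin z in neck mm 9.1 lateral ex,ey [ 0.19 -0.03]
shift before turn cm [-0.02 -0.01 -0.19] len 0.19
turn deg [-0.14  0.11  0.07] len 0.19
shift after turn cm [-0.02 -0.01 -0.19]
F tool [0.3 0.5 2.3] tq [-0.31  0.55  0.05] 19.4 -0.8010420315344656
clock: 19.6
tcp_pos: [0.5945, 0.2138, 0.1429]
orientation: [0.26, -0.456, 0.851, -0.007]
wrist_force: [-8.3, -4.0, 6.7]
finger_gap: 0.0151
origin z in neck mm 9.0 lateral ex,ey [ 0.15 -0.  ]
shift before turn cm [-0.01 -0.01 -0.2 ] len 0.2
turn deg [-0.16  0.1   0.07] len 0.2
shift after turn cm [-0.01 -0.01 -0.2 ]
F tool [  3.9   2.4 -10.4] tq [-0.74  1.09 -0.03] 19.6 -0.8007954099559202
```

```bash
python3 -m inch '[[0,0,-0.2,0,0,0,0.5],[0,0,0,0,0,7,0.5],[0,0,0,0,0,7,0.5],[0,0,0,0,0,7,0.5],[0,0,0,0,0,0,0.5]]'; python3 chk.py -45.5 10.5;python3 -m inch '[[0,0,0,0,0,7,0.5],[0,0,0,0,0,7,0.5],[0,0,0,0,0,0,0.5],[0,0,0,0,0,0,0.5]]'; python3 chk.py -45.5 10.5
```

```text
clock: 20.1
tcp_pos: [0.594, 0.2135, 0.1437]
orientation: [0.257, -0.293, 0.92, 0.041]
wrist_force: [-0.0, 0.0, -2.6]
finger_gap: 0.0149
origin z in neck mm 10.0 lateral ex,ey [ 0.26 -0.05]
shift before turn cm [-0.03 -0.01 -0.05] len 0.05
turn deg [-1.000e-02  1.700e-01  5.405e+01] len 54.05
shift after turn cm [-0.02  0.02 -0.05]
F tool [1.3 0.2 2.2] tq [-0.13  0.71  0.01] 20.1 -0.4345380225602784
clock: 20.5
tcp_pos: [0.5939, 0.2135, 0.1438]
orientation: [0.25, -0.181, 0.948, 0.071]
wrist_force: [-0.5, 1.1, -2.0]
finger_gap: 0.0152
origin z in neck mm 10.1 lateral ex,ey [ 0.25 -0.06]
shift before turn cm [-0.03 -0.   -0.04] len 0.05
turn deg [1.000e-02 1.700e-01 4.033e+01] len 40.33
shift after turn cm [-0.02  0.01 -0.04]
F tool [1.1 1.1 1.8] tq [0.1  0.67 0.02] 20.5 -0.1949723598364151
```

```bash
python3 -m inch '[[0,0,0,0,0,7,0.5],[0,0,0,0,0,7,0.5],[0,0,0,0,0,7,0.5],[0,0,0,0,0,7,0.5],[0,0,0,0,0,0,0.5]]'; python3 chk.py -45.5 10.5;python3 -m inch '[[0,0,0,0,0,5,0.5],[0,0,0,0,0,4,0.5],[0,0,0,0,0,2,0.5],[0,0,0,0,0,0,0.5],[0,0,0,0,0,0,0.5]]'; python3 chk.py -45.5 10.5
```

```text
clock: 21.0
tcp_pos: [0.5939, 0.2135, 0.1438]
orientation: [0.226, 0.055, 0.964, 0.13]
wrist_force: [-0.2, 0.4, -1.7]
finger_gap: 0.0148
origin z in neck mm 10.1 lateral ex,ey [ 0.24 -0.06]
shift before turn cm [-0.02  0.01 -0.04] len 0.05
turn deg [ 0.05  0.17 12.23] len 12.23
shift after turn cm [-0.02  0.01 -0.04]
F tool [ 0.9 -0.1  1.5] tq [ 0.39  0.57 -0.03] 21.0 0.29548394704365283
clock: 21.5
tcp_pos: [0.594, 0.2135, 0.1438]
orientation: [0.212, 0.146, 0.954, 0.151]
wrist_force: [0.1, 0.2, -2.1]
finger_gap: 0.0149
origin z in neck mm 10.1 lateral ex,ey [ 0.19 -0.03]
shift before turn cm [-0.02  0.01 -0.04] len 0.04
turn deg [0.06 0.16 1.28] len 1.3
shift after turn cm [-0.02  0.01 -0.04]
F tool [ 0.7 -0.6  2. ] tq [0.5  0.49 0.03] 21.5 0.4865062995861124
```

```bash
python3 -m inch '[[0,0,0,0,0,1,0.5],[0,0,0.2,0,0,0,0.5],[0,0,0,0,0,0,0.5],[0,0,0,0,0,0,0.5]]'; python3 chk.py -45.5 2;python3 - <<'E'
from h import *
dump(cam("wrist"),"w13")
a=cv2.imread("pics/w13.png")[120:290,230:430];cv2.imwrite("pics/w13c.png",cv2.resize(a,None,fx=3.5,fy=3.5,interpolation=cv2.INTER_CUBIC))
E
```

```text
clock: 21.9
tcp_pos: [0.5948, 0.214, 0.142]
orientation: [0.21, 0.156, 0.953, 0.153]
wrist_force: [-0.5, -0.0, -2.6]
finger_gap: 0.0152
origin z in neck mm 8.0 lateral ex,ey [ 0.32 -0.07]
shift before turn cm [-0.03  0.02  0.6 ] len 0.61
turn deg [0.06 0.15 0.1 ] len 0.19
shift after turn cm [-0.03  0.02  0.6 ]
F tool [ 1.3 -1.1  2. ] tq [0.49 0.45 0.  ] 21.9 0.5077542011233679
```

View pics/w13c.png

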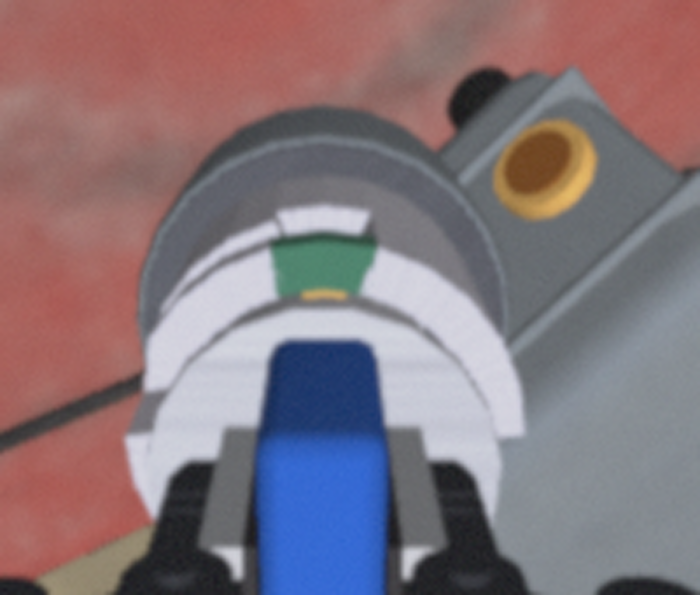

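```bash
python3 -m inch '[[0,0,0.2,0,0,0,0.5],[0,0,0.2,0,0,0,0.5],[0,0,0,0,0,0,0.5],[0,0,0,0,0,0,0.5]]'; python3 chk.py -45.5 2;python3 -m inch '[[0,0,0.15,0,0,0,0.5],[0,0,0,0,0,0,0.5],[0,0,0,0,0,0,0.5]]'; python3 chk.py -45.5 2
```

```text
clock: 22.35
tcp_pos: [0.5966, 0.2149, 0.1385]
orientation: [0.21, 0.156, 0.953, 0.153]
wrist_force: [0.6, -0.1, -2.1]
finger_gap: 0.0151
origin z in neck mm 4.0 lateral ex,ey [ 0.33 -0.09]
shift before turn cm [-0.03  0.02  0.2 ] len 0.2
turn deg [0.06 0.15 0.07] len 0.17
shift after turn cm [-0.03  0.02  0.2 ]
F tool [ 0.2 -0.7  2.1] tq [ 0.48  0.48 -0.03] 22.35 0.5093807158239603
clock: 22.65
tcp_pos: [0.5973, 0.2152, 0.1373]
orientation: [0.21, 0.156, 0.953, 0.153]
wrist_force: [-0.0, 1.1, -1.4]
finger_gap: 0.0151
origin z in neck mm 2.6 lateral ex,ey [ 0.25 -0.05]
shift before turn cm [-0.02  0.01  0.06] len 0.07
turn deg [0.06 0.16 0.07] len 0.18
shift after turn cm [-0.02  0.01  0.06]
F tool [0.9 0.4 1.4] tq [0.54 0.52 0.02] 22.65 0.5098770756063536
```

```bash
python3 -m inch '[[0,0,0.1,0,0,0,0.5],[0,0,0,0,0,0,0.5],[0,0,0,0,0,0,0.5]]'; python3 chk.py -45.5 2;python3 -m inch '[[0,0,0.1,0,0,0,0.5],[0,0,0,0,0,0,0.5]]'; python3 chk.py -45.5 2
```

```text
clock: 22.95
tcp_pos: [0.5977, 0.2154, 0.1369]
orientation: [0.211, 0.156, 0.953, 0.153]
wrist_force: [-4.2, -1.7, 3.8]
finger_gap: 0.0153
origin z in neck mm 2.1 lateral ex,ey [ 0.03 -0.05]
shift before turn cm [-0.01 -0.    0.01] len 0.01
turn deg [0.07 0.18 0.07] len 0.21
shift after turn cm [-0.01 -0.    0.01]
F tool [ 1.7 -1.2 -5.5] tq [ 0.65  0.8  -0.03] 22.95 0.5102014774501372
clock: 23.15
tcp_pos: [0.5978, 0.2155, 0.1369]
orientation: [0.211, 0.156, 0.953, 0.153]
wrist_force: [-11.8, -5.2, 12.2]
finger_gap: 0.015
origin z in neck mm 2.0 lateral ex,ey [-0.03 -0.09]
shift before turn cm [-0.   -0.01 -0.  ] len 0.01
turn deg [0.07 0.2  0.07] len 0.22
shift after turn cm [-0.   -0.01 -0.  ]
F tool [  3.9  -3.1 -17. ] tq [ 1.04  1.25 -0.02] 23.15 0.5104900878905345
```

```bash
python3 -m inch '[[0,0,-0.1,0,0,0,0.5],[0,0,0,0,0,0,2],[0,0,0,0,0,0,4],[0,0,0,0,0,0,4.5],[0,0,0,0,0,0,4.5]]'; python3 -m inch '[[0,0,-1,0,0,0,4.5],[0,0,-2,0,0,0,4.5],[0,0,-3,0,0,0,4.5],[0,0,-4,0,0,0,4.5],[0,0,-3,0,0,0,4.5]]';  python3 -m inch '[[0,0,0,0,0,0,4.5],[0,0,0,0,0,0,4.5],[0,0,0,0,0,0,4.5]]'; python3 - <<'E'
from h import *
dump(cam("wrist"),"w14");dump(cam("side"),"s14");dump(cam("scene"),"sc14")
a=cv2.imread("pics/w14.png")[120:290,230:430];cv2.imwrite("pics/w14c.png",cv2.resize(a,None,fx=3.5,fy=3.5,interpolation=cv2.INTER_CUBIC))
E
```

```text
clock: 23.65
tcp_pos: [0.598, 0.2155, 0.1365]
orientation: [0.211, 0.156, 0.953, 0.153]
wrist_force: [1.2, -0.0, -1.2]
finger_gap: 0.0452
clock: 24.15
tcp_pos: [0.5387, 0.1858, 0.2514]
orientation: [0.211, 0.156, 0.953, 0.153]
wrist_force: [0.5, 0.5, -0.0]
finger_gap: 0.0446
clock: 24.45
tcp_pos: [0.5389, 0.1861, 0.2479]
orientation: [0.21, 0.157, 0.953, 0.153]
wrist_force: [0.1, -0.6, -0.7]
finger_gap: 0.0453
```

View pics/w14c.png

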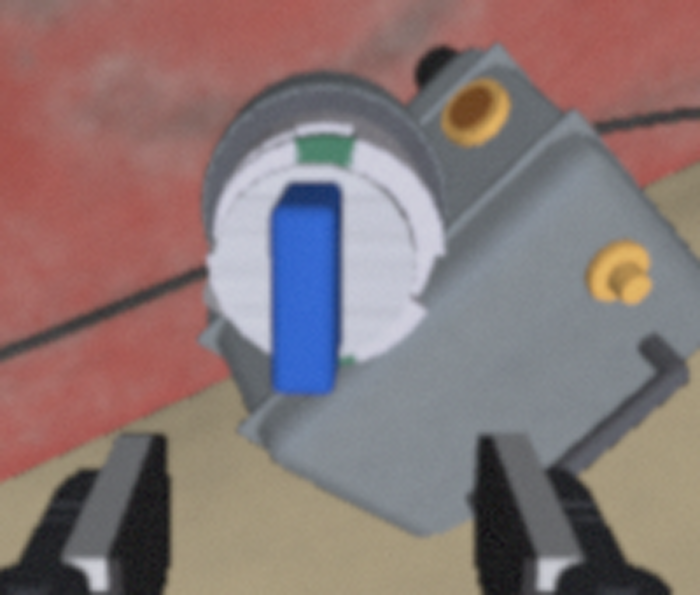

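View pics/s14.png

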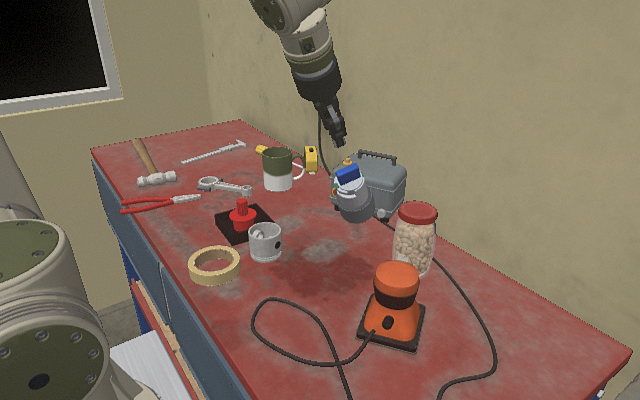

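```bash
python3 - <<'E'
from h import *
np.set_printoptions(precision=2,suppress=True)
F=np.stack([neckR(-45.5)[:,0],-neckR(-45.5)[:,1],A],1) # neck x,y,z
for n in("w14","s14","sc14"):
    p=load(n);h=cv2.cvtColor(p["pixels"],cv2.COLOR_RGB2HSV)
    m=((h[...,0]>100)&(h[...,0]<125)&(h[...,1]>150))
    C=cloud(p,m);Q=(C-MOUTH)@F*1000+[0,0,60];k=(abs(Q)<120).all(1);Q=Q[k]
    t=Q[Q[:,2]>np.percentile(Q[:,2],98)-5];print(n,len(Q),Q.min(0),Q.max(0),"top",len(t),t.mean(0))
    c=t.mean(0);nv=np.linalg.svd(t-c)[2][2];nv*=np.sign(nv[2]);print(" normal",nv,"tilt",np.degrees(np.arccos(nv[2])))
    if n=="w14":
        v=h[...,2].astype(int);C=cloud(p,(h[...,1]<45)&(v>120));Q=(C-MOUTH)@F*1000+[0,0,60];r=np.hypot(Q[:,0],Q[:,1]);q=Q[(r<26)&(Q[:,2]>55)&(Q[:,2]<80)]
        X=np.c_[q[:,:2],np.ones(len(q))];s=np.linalg.lstsq(X,q[:,2],rcond=None)[0];print("flange plane z at centre, slopes deg",s[2],np.degrees(np.arctan(s[:2])),len(q))
        q=Q[(r>30)&(r<33)&(Q[:,2]>55)&(Q[:,2]<65)];print("rim z",np.median(q[:,2]),len(q))
E
```

```text
w14 1058 [-23.37  -2.89  74.93] [ 22.45  12.77 105.12] top 933 [  0.18   5.32 102.83]
 normal [0.02 0.02 1.  ] tilt 1.6422191401627193
flange plane z at centre, slopes deg 65.17251928126083 [-2.76 -2.32] 1281
rim z 59.03292223188279 340
s14 145 [-23.14   0.64  67.46] [ 23.18  14.68 107.25] top 118 [ -0.54   7.71 103.9 ]
 normal [0.01 0.03 1.  ] tilt 1.766601356435344
sc14 272 [-22.98 -71.59   1.25] [ 22.73  15.31 106.79] top 142 [  0.02   7.19 103.69]
 normal [0.   0.1  0.99] tilt 5.840569978834887
```

```bash
python3 - <<'E'
from h import *
print(workorder.hand_in());print(get_state()["clock"])
E
```

```text
the job is handed in; nothing more can be done
None
the job is handed in; nothing more can be done
```

I pulled the dust plug out along the neck's axis and stood it upright in the black tray. Then I hung the strainer in the neck through the entry slots and twisted it about 75° clockwise into the notches under the green marks. I let go of it there, backed off 11 cm along the axis and handed the job in shortly after 24.6 s.

**Seating:** On the way down the lugs touched the ledge and then bottomed 7.0 mm lower, as the notch depth says they should. The final push was 17 N. After I let go, the bar top measured 103–104 mm from the bore's floor, against 104 mm nominal.

**Last pictures:** They show the lug line between the green marks, the plug in the tray, the bystanders standing where they were, and the gripper clear of everything.

**Disagreements:**
- **Lean:** The released strainer leans slightly within its slack. The bar top sits 5–8 mm off the axis. Two cameras put its tilt at about 2°, but the scene camera gave 6° from fewer points.
- **Height offset:** My neck heights read about 1 mm low at both the ledge and the notch floor, consistent with the stated calibration error of about 2 mm.

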